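Fetch the caster from behind the jar and tin and clamp it in the jig

ROBOT

A 7-joint arm with a two-finger parallel gripper is mounted at the origin on the work surface. World frame = base frame: x ahead of the robot, y to its left, z up, the work surface at z = 0. Lengths are in m, angles in rad, forces in N, time in s.
With the tool pointing down it reaches from about 0.4 to 0.85 m from the base axis. Payload 10.4 kg.
Tool frame: the origin (TCP) lies between the finger pads; the fingertips stand ahead of it and the grasp point (between the pads) lies 5 mm behind it (manip.tip_extent is the z of the fingertips in the tool frame, in m); z points along the fingers, y is the line along which they close (so a half turn about z gives the same grasp; the last joint's range is limited). The gripper opens to 85 mm and grips with 20 to 120 N. Pads are 22 mm wide; open, the fingers measure 114 mm over their backs; the gripper's body (76 mm by 85 mm) begins 54 mm behind the grasp point. The pads swing forward as they close: fully open they stand 13 mm farther back than shut.
Start: joints at [1.278, 0.332, -0.065, 1.46, 0.022, 1.35, -0.088], TCP at [0.167, -0.602, 0.245] pointing down, gripper open.
Joint ranges: [-2.6, 2.6], [-0.5, 2.12], [-1.47, 1.34], [0.16, 2.42], [-1.27, 4.41], [0.06, 2.06], [-2.6, 2.6]. Speed limits (rad/s): [2.22, 2.22, 2.79, 2.79, 3.14, 3.14, 3.14].

INTERFACE

Orientations are given as a unit quaternion [x, y, z, w].
In Python, from workcell import status, viewer, manip gives the robot as it stands.
- The arm moves only by the tool play_rows, never from a script. Its argument "plan" is one flat list of numbers, 7 for each row, row after row: the turn, a rotation vector about the tool's x, y, z in degrees, then the shift along the tool's x, y, z in m, then the opening, from 0 (shut) to 1 (fully open). In form: [ax, ay, az, dx, dy, dz, grip, ax, ay, az, dx, dy, dz, grip, ...]. A call has 1 to 20 rows; each row is the pose to reach, as a shift and turn from the pose commanded when the call began, along the tool's axes at that moment; what a row does not reach only later rows make up. A row lasts 1/8 s, in which the tool goes at most 62.5 mm and 10.7 degrees, less where a joint would pass 70% of its speed; a pose out of reach is approached as far as the arm can. A call with a gripper value outside its range is refused whole. The fingers move at their own pace and stop on an object; "squeeze" is the grip in N (left out, the last holds). Time passes only in rows, so rows that repeat a pose let the fingers close. It gives the time, the measured TCP pose, the force, the opening and the grip force at its end, in the units of the state.
- status.get_obs(): the state, without advancing time (a new reading comes with each control period).
- viewer.camera(name): name is "side" or "top" or "wrist"; returns the picture (420x560x3 uint8, red, green, blue); there is no depth.
- viewer.camera_model(name): a dict with "fx", "fy", "cx", "cy" (pixels), "D" ([k1, k2, p1, p2, k3] as OpenCV has them; the pictures are not rectified), "R" (3x3) and "t" (3): a world point X has camera coordinates R X + t. Camera axes: x right, y down, z forward; pixel columns grow to the right and rows downward; lengths in m; the calibration is good to about 2 mm. A picture is of the moment at which its call begins: read the wrist's pose just before it. camera_model takes no time and is no camera call; for the wrist camera it gives the pose at the moment of the call.
- manip.hand_in(): hands the job in; it is judged then, once.
The state is a dict: "clock": time; "joint_pos": joint angles; "joint_velocities": joint speeds; "tau": joint torques, N m; "position": TCP position; "ee_rot": TCP orientation; "ft_force": force on the tool from outside, world axes, zero at the start; "torque": the same for the moment, N m; "grip_width": opening from 0.0 (shut) to 1.0 (fully open); "grasp_force": force on a finger pad.
Only numpy, scipy, OpenCV 4.12 (cv2) and the standard library are available. Lean on these libraries where they do the work, as an engineer would, in place of code of your own. Each camera call takes 0.05 s, during which the arm holds its last target. There are 200 camera calls.

TASK

Lift the glass jar and the round tin out of the organizer and stand both on the black rubber mat, then take the steel caster from behind them and set it plate down inside the fence of the dark wooden jig, lengthwise along it, swinging the clamp arm aside first if it is in the way, and swing the arm fully back over the caster's plate. Then put the jar and the tin back where each stood in the organizer; keep them upright throughout, let go of everything and do not disturb the socket rail.

Things in the scene. Friction and masses are not known exactly. Their poses are not given: they have to be found in the camera images.
- jar: Clear glass jar of brass screws with a narrower flat steel lid: round, 84 mm tall; glass 54 mm diameter up to z = 58 mm, lid 43 mm diameter from 70 mm up. Loose, about 0.25 kg. Origin: centre of its underside, z up. It stands on the organizer's floor (6 mm above the table) to the left or right and to the front of the caster, a few mm from its plate.
- tin: Round aluminium tin with a dark rim and a small black screw cap in the middle of its top: 54 mm diameter, straight sides 50 mm tall, 60 mm with the cap (20 mm diameter); about 0.2 kg. Loose. Origin: centre of its underside, z up. It stands on the organizer's floor on the other side of the caster from the jar.
- caster: Steel caster, plate down, wheel up. Plate 100 (x) x 56 (y) x 5 mm; round race 44 mm wide to z = 15; fork with flat cheeks 26 mm wide (x), 30 mm over their outsides (y), z = 15 to 57; 50 mm wheel, top at z = 73 mm. Grip over the cheeks, closing along its y, at z = 47 mm. Loose, about 0.35 kg. Origin: centre of the plate's underside. At the organizer's back, its x roughly along the organizer's.
- organizer: Grey plastic organizer, fixed, 220 mm (its x) by 230 mm (its y). Origin: centre of its underside. Open at the front (-x); floor 6 mm thick; side walls 20 mm high at y = +-113 mm; at the back (x from 68 to 110 mm) a row of small compartments with clear sliding doors, 48 mm high. Jar, tin and caster stand on its floor.
- mat: Black rubber mat, fixed, 240 mm (its x) by 150 mm (its y), 4 mm thick: the side area. Origin: centre of its underside. It lies on the robot's left or right, the jig on the other side.
- jig: Dark wooden jig, fixed, base 165 (x) x 88 x 10 mm. Origin: on the table under the nest's centre, z up. Nest: 116 mm (x) by 72 mm (y) inside a 5 mm high aluminium fence; the caster's plate lies on its floor, 10 mm above the origin, centred, its x along the jig's x either way round. The clamp's pivot is a vertical axis at x = 75 mm, y = 0. On the side away from the mat.
- clamp (a joint): Angle of the hold-down arm about its vertical pivot, counter-clockwise from above, 0 to 1.6 rad. 0: closed, the arm points along the jig's -x over the nest's end, 3 mm above where the plate goes, reaching to x = 36 mm in the jig's frame. From 1.4 up it is clear of the nest; below, in the way. It stays where left (2 N at the post moves it) and may start anywhere from closed to open.
- clamp_grip (a point): Upright round black post, 16 mm diameter, on the tail of the clamp arm, 45 mm from the pivot: along the jig's +x from the pivot when closed, along its +y at 1.57 rad. The point is on the post's axis, 60 mm above the table; the post's top is at 80 mm, the arm below it at 28 mm. Pinch it from above and lead it round the pivot, or push it sideways.
- socket_rail: Chrome rail with five upright sockets, 150 x 24 x 36 mm, on the table before the organizer; a bystander. Origin: centre of its underside, x along it.
Mind the look-alikes: they are no part of the job. Leave any red look-alike of the caster alone.

How it is judged:
On the way, in this order (a step that is already met when the one before it is completed fails the run):
1. the jar and the tin both stand released on the mat, the caster still in its place (x of jar in the frame of mat between -0.108 and 0.108 m and y of jar in the frame of mat between -0.063 and 0.063 m and height (world z) of each of jar, tin below 0.012 m and angle between each of jar, tin's own z axis and vertical below 0.12 rad and linear speed of each of jar, tin below 0.03 m/s and x of tin in the frame of mat between -0.108 and 0.108 m and y of tin in the frame of mat between -0.063 and 0.063 m and contact force between each of jar, tin and the fingers below 0.05 N and distance of caster from where it was at the start of the episode below 0.03 m), for 0.2 s.
2. the caster lies in the jig's nest, released, with the clamp arm swung over its plate, jar and tin still on the mat (x of caster in the frame of jig between -0.012 and 0.012 m and y of caster in the frame of jig between -0.012 and 0.012 m and z of caster in the frame of jig between 0.007 and 0.0135 m and angle between caster's own z axis and vertical below 0.08 rad and angle between the x axis of caster and the x axis of jig, either way round below 0.2 rad and value of joint clamp below 0.2 rad and linear speed of caster below 0.02 m/s and x of jar in the frame of mat between -0.108 and 0.108 m and y of jar in the frame of mat between -0.063 and 0.063 m and height (world z) of each of jar, tin below 0.012 m and angle between each of jar, tin's own z axis and vertical below 0.12 rad and linear speed of each of jar, tin below 0.03 m/s and x of tin in the frame of mat between -0.108 and 0.108 m and y of tin in the frame of mat between -0.063 and 0.063 m and contact force between caster and the fingers below 0.05 N), for 0.2 s.
At the end, for the whole second after the job is handed in: Caster flat in the nest (12 mm each way, 0.2 rad), clamp arm within 0.2 rad of closed; jar and tin upright within 15 mm of where each started; socket rail within 25 mm of its start; all released and at rest (x of caster in the frame of jig between -0.012 and 0.012 m and y of caster in the frame of jig between -0.012 and 0.012 m and z of caster in the frame of jig between 0.007 and 0.0135 m and angle between caster's own z axis and vertical below 0.08 rad and angle between the x axis of caster and the x axis of jig, either way round below 0.2 rad and value of joint clamp below 0.2 rad and linear speed of each of caster, jar, tin below 0.02 m/s and distance of each of jar, tin from where it was at the start of the episode below 0.015 m and angle between each of jar, tin's own z axis and vertical below 0.1 rad and distance of socket_rail from where it was at the start of the episode below 0.025 m); the robot touches nothing.
It fails at once if the jar or the tin is tipped by more than 0.5 rad (angle between any of jar, tin's own z axis and vertical above 0.5 rad).
It fails at once if the socket rail is shifted by more than 25 mm (distance of socket_rail from where it was at the start of the episode above 0.025 m).
It also fails if it takes over 144 s, if anything falls off the work surface, if the arm or the gripper's body presses on something with over 40 N, if the wrist force passes 120 N, or if a joint passes its speed limit or range.

## Working session

There is one attempt and no reset: what is moved stays moved. The work goes in short steps, Python scripts to look and compute and a tool call to move; the robot and the scene stay as the last step left them, time stands still between calls to the robot, and variables do not carry over. Pictures are saved under pics/ and viewed, at most 14 in all, crops included, and the job is handed in when it is done.

Besides the shell and the picture viewer there is one more tool, called as name(argument=value, ...) on one line, values as JSON. play_rows: Moves the arm, as the interface text tells. Its arguments: {"type":"object","properties":{"plan":{"type":"array","items":{"type":"number"}},"squeeze":{"type":"number"}},"required":["plan"]}

```bash
mkdir -p pics; cat > h.py <<'E'
import numpy as np, cv2
from scipy.spatial.transform import Rotation as Ro
from workcell import status, viewer, manip
def snap(n,f):
    m=viewer.camera_model(n); im=viewer.camera(n); cv2.imwrite('pics/'+f,im[:,:,::-1]); np.savez('pics/'+f+'.npz',**{k:np.array(v) for k,v in m.items()}); return im,m
def load(f): return cv2.imread('pics/'+f)[:,:,::-1], dict(np.load('pics/'+f+'.npz'))
def ray(m,u,v):
    K=np.array([[m['fx'],0,m['cx']],[0,m['fy'],m['cy']],[0,0,1.]])
    p=cv2.undistortPoints(np.array([[[u,v]]],float),K,np.array(m['D'],float))[0,0]
    R=np.array(m['R']);t=np.array(m['t']); return -R.T@t, R.T@np.array([p[0],p[1],1])
def onz(m,u,v,z):
    o,d=ray(m,u,v); return o+d*(z-o[2])/d[2]
def two(m1,p1,m2,p2):
    o,d=ray(m1,*p1);q,e=ray(m2,*p2)
    s=np.linalg.lstsq(np.c_[d,-e],q-o,rcond=None)[0]; a=o+s[0]*d;b=q+s[1]*e
    return (a+b)/2,np.linalg.norm(a-b)
def proj(m,X):
    K=np.array([[m['fx'],0,m['cx']],[0,m['fy'],m['cy']],[0,0,1.]])
    return cv2.projectPoints(np.array([X],float),cv2.Rodrigues(np.array(m['R']))[0],np.array(m['t'],float),K,np.array(m['D'],float))[0][0,0]
def rel(X,yaw=None):
    """tool-frame shift to world TCP X from the present pose; obs R"""
    o=status.get_obs();R=Ro.from_quat(o['ee_rot']).as_matrix(); return R.T@(np.array(X)-o['position'])
E
python3 - <<'E'
from h import *
o=status.get_obs();print(o['position'],o['ee_rot'],o['grip_width'],manip.tip_extent,o['clock']);print(Ro.from_quat(o['ee_rot']).as_matrix().round(3))
for n in('top','side','wrist'):
    im,m=snap(n,n+'0.png'); print(n,(-m['R'].T@m['t']).round(3),m['fx'])
E
```

```text
[ 0.16649679 -0.60204632  0.24449093] [ 9.90910936e-01  1.34517647e-01 -1.55466202e-04 -7.03625905e-04] 0.9977611875463783 0.014 0.0
[[ 0.964  0.267 -0.   ]
 [ 0.267 -0.964  0.001]
 [-0.    -0.001 -1.   ]]
top [0.467 0.007 0.99 ] 458.8811408906162
side [0.076 0.597 0.786] 530.5515980089274
wrist [ 0.245 -0.582  0.373] 321.93021914735056
```

View pics/top0.png

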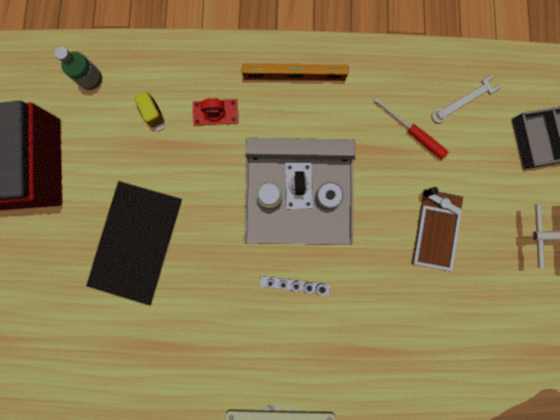

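View pics/side0.png

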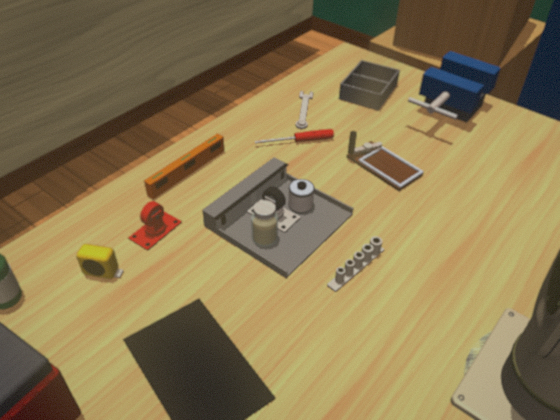

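Top view: jar lid at ~(269,190), tin ~(330,194), caster ~(299,184), mat on the robot's left around (135,243), and the jig on the right around (439,235), with the post at ~(431,193). Next, zoomed crops.

```bash
python3 - <<'E'
from h import *
t,_=load('top0.png');s,_=load('side0.png')
def c(im,x,y,w,h,W,H): return cv2.resize(im[y:y+h,x:x+w],(W,H),interpolation=cv2.INTER_CUBIC)
a=c(t,240,130,120,120,400,400) ;b=c(t,400,180,80,100,320,400)
d=c(s,200,150,160,120,400,300)[:200] if 0 else c(s,200,160,160,80,400,200); e=c(s,340,120,100,62,320,200)
im=np.vstack([np.hstack([a,b]),np.hstack([d,e])]);cv2.imwrite('pics/z0.png',im[:,:,::-1])
E
```

```text
(no output)
```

View pics/z0.png

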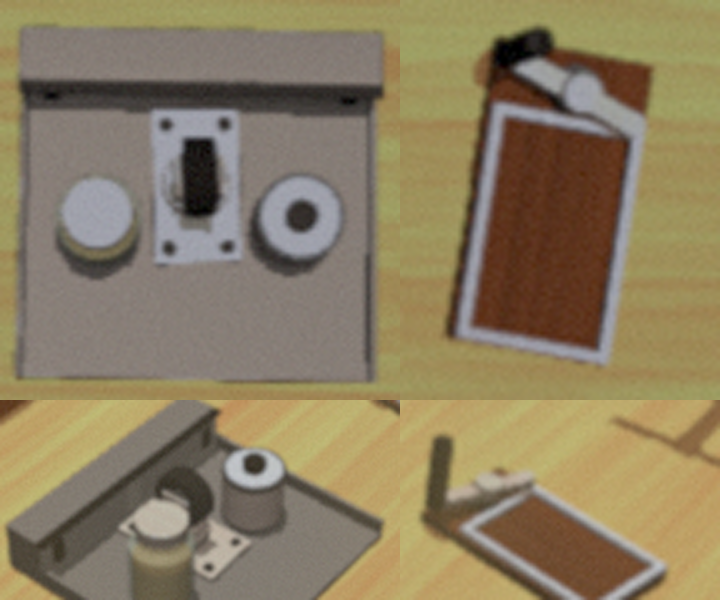

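The crops show the jar lid (269.1,193.9), tin cap (330.6,194.5), caster plate corners, fence corners and post, with the clamp arm partly open.

```bash
python3 - <<'E'
from h import *
_,T=load('top0.png');_,S=load('side0.png')
A=lambda x,y:(240+x/3.333,130+y/3.333); B=lambda x,y:(400+(x-400)/4,180+y/4)
print('jar lid',two(T,A(97,213),S,(264,208)),onz(T,*A(97,213),.09)[:2])
print('tin cap',two(T,A(302,215),S,(301.6,184.8)),onz(T,*A(302,215),.066)[:2])
print('post top',two(T,B(543,40),S,(353.4,132.)))
P=np.array([onz(T,*A(*p),.011)[:2] for p in[(152,112),(238,110),(241,260),(154,263)]]);print('plate',P.round(4).tolist(),P.mean(0),np.linalg.norm(P-np.roll(P,1,0),axis=1))
d=(P[0]+P[1]-P[2]-P[3]);print('yaw',np.arctan2(d[1],d[0]))
O=np.array([onz(T,*A(*p),z)[:2] for p,z in[((22,28),.048),((383,33),.048),((374,380),.006),((18,378),.006)]]);print('org',O.round(4).tolist())
d=O[0]-O[3];print('org yaw',np.arctan2(d[1],d[0]))
F=np.array([onz(T,*B(*p),.015)[:2] for p in[(493,104),(640,133),(606,362),(458,336)]]);print('fence',F.round(4).tolist(),F.mean(0))
d=F[0]-F[3];e=F[1]-F[2];print('yaw',np.arctan2(d[1],d[0]),np.arctan2(e[1],e[0]),np.linalg.norm(F-np.roll(F,1,0),axis=1))
print('pivot',onz(T,*B(582,92),.03))
M=np.array([onz(T,*p,.004)[:2] for p in[(120,183),(181,199),(152,303),(88,286)]]);print('mat',M.round(4).tolist(),M.mean(0));d=M[0]-M[3];print(np.arctan2(d[1],d[0]))
print('rail',onz(T,262,283,.036),onz(T,329,290,.036))
print('wheel top',onz(T,*A(201,177),.07))
E
```

```text
jar lid (array([0.56610361, 0.03307881, 0.08668032]), np.float64(0.0010071020400618815)) [0.5653275  0.03269449]
tin cap (array([ 0.57020177, -0.09173948,  0.06186593]), np.float64(3.866068209292607e-05)) [ 0.5697271  -0.09130832]
post top (array([ 0.58278473, -0.30385893,  0.07791999]), np.float64(6.375937105743536e-05))
plate [[0.6407, 0.001], [0.6434, -0.0547], [0.5458, -0.0583], [0.5426, -0.0025]] [ 0.59309343 -0.02863913] [0.09816849 0.05582593 0.09760865 0.05591458]
yaw 0.03639725065437879
org [[0.6857, 0.0841], [0.6882, -0.143], [0.4709, -0.1456], [0.4669, 0.0829]]
org yaw 0.005671664597833517
fence [[0.5554, -0.2974], [0.5415, -0.3786], [0.4183, -0.359], [0.431, -0.2782]] [ 0.48656348 -0.32831888]
yaw -0.15347780687298507 -0.1584697071104383 [0.12583093 0.08237523 0.12471486 0.0817425 ]
pivot [ 0.56154422 -0.34118254  0.03      ]
mat [[0.591, 0.3627], [0.5591, 0.2258], [0.3344, 0.2794], [0.3653, 0.4218]] [0.46242893 0.32243725]
-0.2561958681500089
rail [0.38650984 0.04402412 0.036     ] [ 0.37528625 -0.09420167  0.036     ]
wheel top [ 0.59098603 -0.02922205  0.07      ]
```

play_rows(plan=[0,0,-53,0.481,-0.176,0.085,0.7,0,0,-53,0.481,-0.176,0.085,0.7,0,0,-53,0.481,-0.176,0.085,0.7,0,0,-53,0.481,-0.176,0.085,0.7,0,0,-53,0.481,-0.176,0.085,0.7,0,0,-53,0.481,-0.176,0.085,0.7,0,0,-53,0.481,-0.176,0.085,0.7,0,0,-53,0.481,-0.176,0.085,0.7,0,0,-53,0.481,-0.176,0.085,0.7,0,0,-53,0.481,-0.176,0.085,0.7,0,0,-53,0.481,-0.176,0.085,0.7,0,0,-53,0.481,-0.176,0.085,0.7,0,0,-53,0.481,-0.176,0.085,0.7,0,0,-53,0.481,-0.176,0.085,0.7], squeeze=30)

```text
clock: 1.9
position: [0.583, -0.3051, 0.1605]
ee_rot: [0.827, 0.562, -0.0, 0.0]
ft_force: [-0.1, 0.4, 0.0]
grip_width: 0.699
grasp_force: 0.0
```

```bash
cat >> h.py <<'E'
def plan(X,yaw):
    "X=world TCP, yaw=world angle of the tool x axis -> rounded az(deg), shift in tool axes"
    o=status.get_obs();R=Ro.from_quat(o['ee_rot']).as_matrix();y0=np.arctan2(R[1,0],R[0,0])
    d=(yaw-y0+np.pi/2)%np.pi-np.pi/2
    tilt=np.degrees(np.arccos(-R[2,2]))
    print('az %.1f'%-np.degrees(d),'shift',(R.T@(np.array(X)-o['position'])).round(3),'| at',np.round(o['position'],4),'yaw %.3f tilt %.1f'%(y0,tilt),'q7 %.2f'%o['joint_pos'][6],'grip %.3f F %.1f'%(o['grip_width'],o['grasp_force']),'ft',np.round(o['ft_force'],1),'t',o['clock'])
E
python3 - <<'E'
from h import *
plan([.583,-.304,.063],1.2)
im,m=snap('wrist','w1.png')
print(proj(m,[.583,-.304,.08]))
E
```

```text
az -0.3 shift [ 0.001 -0.     0.098] | at [ 0.583  -0.3051  0.1605] yaw 1.194 tilt 0.0 q7 -0.10 grip 0.699 F 0.0 ft [-0.1  0.4  0. ] t 1.9
[279.30671243 222.02362442]
```

View pics/w1.png

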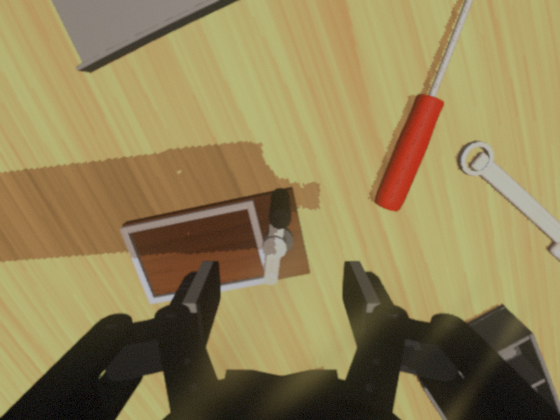

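The post top projects at (279,222), which matches the picture, so I descend, pinch it and lead it open.

play_rows(plan=[0,0,0,0.001,0,0.04,0.7,0,0,0,0.001,0,0.08,0.7,0,0,0,0.001,0,0.098,0.7,0,0,0,0.001,0,0.098,0.7,0,0,0,0.001,0,0.098,0.1,0,0,0,0.001,0,0.098,0.1,0,0,0,0.001,0,0.098,0.1,0,0,0,0.001,0,0.098,0.1,0,0,0,0.001,0,0.098,0.1,0,0,0,0.002,-0.006,0.098,0.1,0,0,0,0.002,-0.012,0.098,0.1,0,0,0,0.002,-0.017,0.098,0.1,0,0,0,0.002,-0.017,0.098,0.1,0,0,0,0.002,-0.017,0.098,0.6,0,0,0,0.002,-0.017,0.098,0.6,0,0,0,0.002,-0.017,0.098,0.6,0,0,0,0.002,-0.017,0.04,0.6,0,0,0,0.002,-0.017,-0.02,0.6,0,0,0,0.002,-0.017,-0.08,0.6,0,0,0,0.002,-0.017,-0.08,0.6])

```text
clock: 4.45
position: [0.5702, -0.2972, 0.2461]
ee_rot: [0.827, 0.562, 0.002, 0.004]
ft_force: [0.0, -0.2, -0.3]
grip_width: 0.596
grasp_force: 0.0
```

```bash
python3 - <<'E'
from h import *
plan([.562,.031,.2],1.57)
im,m=snap('top','t1.png')
s,_=snap('side','s1.png')
c=cv2.resize(im[170:280,395:485],(450,550),interpolation=cv2.INTER_CUBIC);d=cv2.resize(s[110:180,330:400],(350,350))
d=np.vstack([d,np.zeros((200,350,3),np.uint8)]);cv2.imwrite('pics/z1.png',np.hstack([c,d])[:,:,::-1])
E
```

```text
az -21.5 shift [ 0.302 -0.129  0.045] | at [ 0.5702 -0.2972  0.2461] yaw 1.195 tilt 0.5 q7 -0.08 grip 0.596 F 0.0 ft [ 0.  -0.2 -0.3] t 4.45
```

View pics/z1.png

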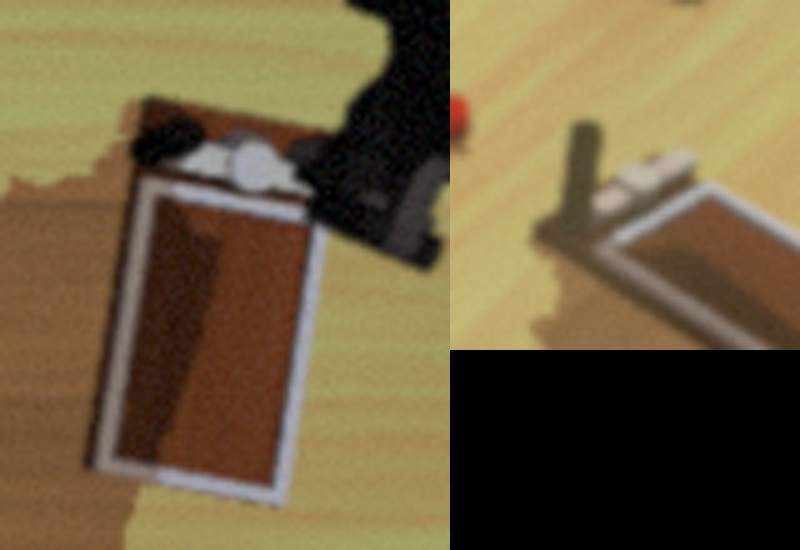

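The clamp arm now lies parallel to the fence end (~1.55 rad), clear of the nest. Now above the jar.

play_rows(plan=[0,0,-21.5,0.305,-0.126,0.02,1,0,0,-21.5,0.305,-0.126,0.02,1,0,0,-21.5,0.305,-0.126,0.02,1,0,0,-21.5,0.305,-0.126,0.02,1,0,0,-21.5,0.305,-0.126,0.02,1,0,0,-21.5,0.305,-0.126,0.045,1,0,0,-21.5,0.305,-0.126,0.045,1,0,0,-21.5,0.305,-0.126,0.045,1,0,0,-21.5,0.305,-0.126,0.045,1])

```text
clock: 5.68
position: [0.5634, 0.0319, 0.1958]
ee_rot: [0.708, 0.706, 0.0, 0.0]
ft_force: [0.4, -0.5, -0.4]
grip_width: 0.996
grasp_force: 0.0
```

```bash
python3 - <<'E'
from h import *
im,m=snap('wrist','w2.png')
plan([.566,.033,.045],1.57)
for X in([.566,.033,.09],[.5700,-.0915,.066],[.593,-.0286,.011]): print(proj(m,X))
E
```

```text
az -0.1 shift [0.001 0.002 0.151] | at [0.5634 0.0321 0.1958] yaw 1.568 tilt 0.0 q7 -0.28 grip 0.999 F 0.0 ft [-1.2 -0.1  0.1] t 5.725
[283.6269092  209.90227936]
[287.65392537 323.84601832]
[308.49896555 241.11834963]
```

View pics/w2.png

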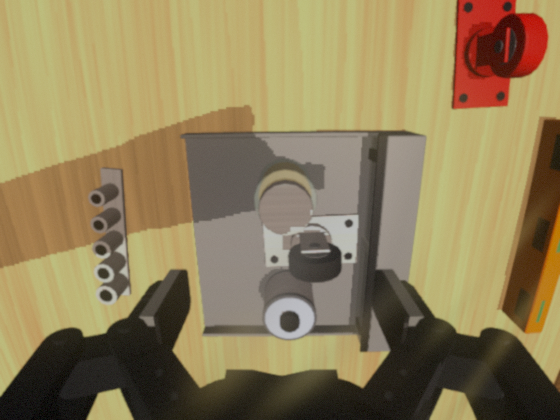

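Jar lid seen at (286,208), tin cap (289,321), plate centre (311,240), all within ~2 mm of prediction (shifted +2 mm in x). Descend and grip the jar.

play_rows(plan=[0,0,0,0.001,0.004,0.05,1,0,0,0,0.001,0.004,0.09,1,0,0,0,0.001,0.004,0.13,1,0,0,0,0.001,0.004,0.151,1,0,0,0,0.001,0.004,0.151,1,0,0,0,0.001,0.004,0.151,0.5,0,0,0,0.001,0.004,0.151,0.5,0,0,0,0.001,0.004,0.151,0.5,0,0,0,0.001,0.004,0.151,0.5,0,0,0,0.001,0.004,0.151,0.5], squeeze=40)

```text
clock: 6.98
position: [0.568, 0.0345, 0.0462]
ee_rot: [0.707, 0.707, 0.001, 0.001]
ft_force: [-2.9, -0.2, 7.4]
grip_width: 0.617
grasp_force: 41.1
```

```bash
python3 - <<'E'
from h import *
plan([.50,.32,.2],1.57-.25)
plan([.41,.33,.2],1.57-.25)
E
```

```text
az 14.3 shift [ 0.285 -0.068 -0.154] | at [0.568  0.0345 0.0462] yaw 1.570 tilt 0.1 q7 -0.38 grip 0.617 F 41.1 ft [-2.9 -0.2  7.4] t 6.975
az 14.3 shift [ 0.295 -0.158 -0.154] | at [0.568  0.0345 0.0462] yaw 1.570 tilt 0.1 q7 -0.38 grip 0.617 F 41.1 ft [-2.9 -0.2  7.4] t 6.975
```

play_rows(plan=[0,0,0,0,0,-0.02,0.5,0,0,0,0,0,-0.06,0.5,0,0,0,0,0,-0.1,0.5,0,0,0,0.04,-0.008,-0.11,0.5,0,0,0,0.09,-0.018,-0.11,0.5,0,0,0,0.14,-0.028,-0.11,0.5,0,0,0,0.19,-0.036,-0.11,0.5,0,0,0,0.24,-0.045,-0.11,0.5,0,0,0,0.274,-0.048,-0.1,0.5,0,0,0,0.274,-0.048,-0.06,0.5,0,0,0,0.274,-0.048,-0.025,0.5,0,0,0,0.274,-0.048,-0.01,0.5,0,0,0,0.274,-0.048,-0.003,0.5,0,0,0,0.274,-0.048,0.001,0.5,0,0,0,0.274,-0.048,0.001,0.5])

```text
clock: 8.85
position: [0.5198, 0.3088, 0.0443]
ee_rot: [0.707, 0.707, 0.001, 0.0]
ft_force: [-0.3, 0.8, -2.6]
grip_width: 0.615
grasp_force: 43.2
```

```bash
python3 - <<'E'
from h import *
plan([.568,.0345,.0462],1.57)
im,m=snap('side','s2.png'); c=cv2.resize(im[150:400,100:400],(600,500));cv2.imwrite('pics/z2.png',c[:,:,::-1])
E
```

```text
az -0.0 shift [-0.274  0.048 -0.002] | at [0.5198 0.3088 0.0443] yaw 1.570 tilt 0.1 q7 -0.90 grip 0.615 F 43.2 ft [-0.3  0.8 -2.6] t 8.85
```

View pics/z2.png

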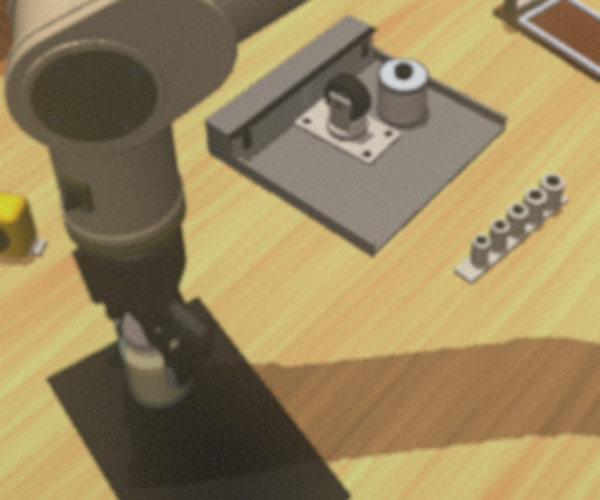

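Jar is on the mat (side view ~(155,370) in the crop), still carried by about its own weight, so I lower 2 mm, release and go above the tin.

play_rows(plan=[0,0,0,0,0,0.001,0.5,0,0,0,0,0,0.002,0.5,0,0,0,0,0,0.002,0.5,0,0,0,0,0,0.002,1,0,0,0,0,0,0.002,1,0,0,0,0,0,0.002,1,0,0,0,0,0,0.002,1,0,0,0,0,0,-0.03,1,0,0,0,0,0,-0.08,1,0,0,0,-0.03,0.003,-0.126,1,0,0,0,-0.399,0.052,-0.126,1,0,0,0,-0.399,0.052,-0.126,1,0,0,0,-0.399,0.052,-0.126,1,0,0,0,-0.399,0.052,-0.126,1,0,0,0,-0.399,0.052,-0.126,1,0,0,0,-0.399,0.052,-0.126,1,0,0,0,-0.399,0.052,-0.126,1,0,0,0,-0.399,0.052,-0.126,1,0,0,0,-0.399,0.052,-0.126,1,0,0,0,-0.399,0.052,-0.126,1])

```text
clock: 11.4
position: [0.571, -0.0892, 0.1694]
ee_rot: [0.707, 0.708, 0.0, 0.0]
ft_force: [0.6, -0.6, -0.0]
grip_width: 1.003
grasp_force: 0.0
```

```bash
python3 - <<'E'
from h import *
plan([.5715,-.090,.033],1.57)
E
```

```text
az 0.1 shift [-0.001  0.001  0.136] | at [ 0.571  -0.0892  0.1694] yaw 1.572 tilt 0.0 q7 -0.07 grip 1.003 F 0.0 ft [ 0.6 -0.6 -0. ] t 11.4
```

play_rows(plan=[0,0,0,-0.001,0.001,0.05,1,0,0,0,-0.001,0.001,0.09,1,0,0,0,-0.001,0.001,0.12,1,0,0,0,-0.001,0.001,0.136,1,0,0,0,-0.001,0.001,0.136,1,0,0,0,-0.001,0.001,0.136,0.5,0,0,0,-0.001,0.001,0.136,0.5,0,0,0,-0.001,0.001,0.136,0.5,0,0,0,-0.001,0.001,0.136,0.5,0,0,0,-0.001,0.001,0.136,0.5])

```text
clock: 12.65
position: [0.5727, -0.0916, 0.0348]
ee_rot: [0.707, 0.707, 0.0, 0.001]
ft_force: [-1.0, -0.5, 5.8]
grip_width: 0.625
grasp_force: 41.4
```

```bash
python3 - <<'E'
from h import *
plan([.404,.337,.2],1.57)
im,m=snap('side','s3.png'); c=cv2.resize(im[150:400,100:400],(600,500));cv2.imwrite('pics/z3.png',c[:,:,::-1])
E
```

```text
az -0.0 shift [ 0.428 -0.169 -0.166] | at [ 0.5727 -0.0916  0.0348] yaw 1.570 tilt 0.1 q7 -0.15 grip 0.625 F 41.4 ft [-1.  -0.5  5.8] t 12.65
```

View pics/z3.png

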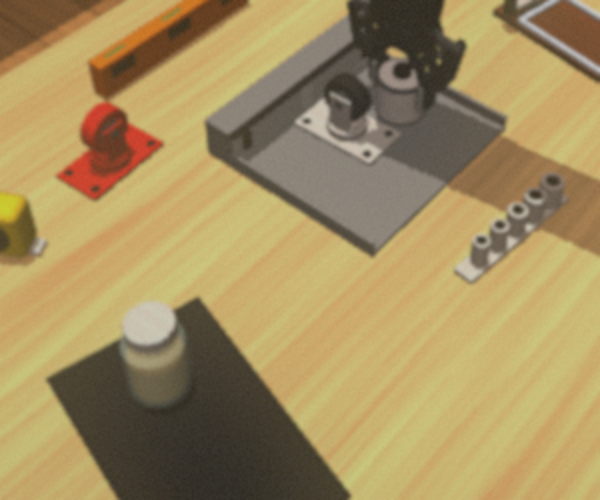

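Jar stands upright mid-mat; the tin is gripped. Carrying it over.

play_rows(plan=[0,0,0,0,0,-0.02,0.5,0,0,0,0,0,-0.06,0.5,0,0,0,0,0,-0.11,0.5,0,0,0,0.05,-0.02,-0.13,0.5,0,0,0,0.1,-0.04,-0.13,0.5,0,0,0,0.15,-0.06,-0.13,0.5,0,0,0,0.2,-0.08,-0.13,0.5,0,0,0,0.25,-0.1,-0.13,0.5,0,0,0,0.3,-0.12,-0.13,0.5,0,0,0,0.35,-0.14,-0.13,0.5,0,0,0,0.4,-0.16,-0.13,0.5,0,0,0,0.428,-0.169,-0.11,0.5,0,0,0,0.428,-0.169,-0.07,0.5,0,0,0,0.428,-0.169,-0.03,0.5,0,0,0,0.428,-0.169,-0.012,0.5,0,0,0,0.428,-0.169,-0.004,0.5,0,0,0,0.428,-0.169,0,0.5,0,0,0,0.428,-0.169,0.002,0.5,0,0,0,0.428,-0.169,0.003,0.5,0,0,0,0.428,-0.169,0.003,0.5])

```text
clock: 15.2
position: [0.4039, 0.337, 0.0328]
ee_rot: [0.707, 0.707, 0.001, 0.001]
ft_force: [-6.2, -7.7, 21.1]
grip_width: 0.621
grasp_force: 44.9
```

```bash
python3 - <<'E'
from h import *
plan([.595,-.028,.19],.036)
E
```

```text
az 87.9 shift [-0.365  0.192 -0.157] | at [0.4039 0.337  0.0328] yaw 1.570 tilt 0.1 q7 -1.10 grip 0.621 F 44.9 ft [-6.2 -7.7 21.1] t 15.2
```

play_rows(plan=[0,0,0,0,0,-0.001,0.5,0,0,0,0,0,-0.002,0.5,0,0,0,0,0,-0.002,1,0,0,0,0,0,-0.002,1,0,0,0,0,0,-0.002,1,0,0,0,0,0,-0.002,1,0,0,0,0,0,-0.03,1,0,0,0,0,0,-0.07,1,0,0,0,0,0,-0.12,1,0,0,0,-0.04,0.02,-0.157,1,0,0,88,-0.365,0.192,-0.157,1,0,0,88,-0.365,0.192,-0.157,1,0,0,88,-0.365,0.192,-0.157,1,0,0,88,-0.365,0.192,-0.157,1,0,0,88,-0.365,0.192,-0.157,1,0,0,88,-0.365,0.192,-0.157,1,0,0,88,-0.365,0.192,-0.157,1,0,0,88,-0.365,0.192,-0.157,1,0,0,88,-0.365,0.192,-0.157,1,0,0,88,-0.365,0.192,-0.157,1])

```text
clock: 17.7
position: [0.5949, -0.0283, 0.1873]
ee_rot: [1.0, 0.019, -0.0, 0.0]
ft_force: [-0.3, -0.3, 0.8]
grip_width: 1.001
grasp_force: 0.0
```

```bash
python3 - <<'E'
from h import *
plan([.595,-.028,.048],.036)
im,m=snap('wrist','w4.png')
s,_=snap('side','s4.png')
for X in([.595,-.028,.011],[.593,-.028,.079]):print(proj(m,X))
cv2.imwrite('pics/z4.png',np.hstack([cv2.resize(im[100:420,130:430],(450,480)),cv2.resize(s[220:420,80:220],(336,480))])[:,:,::-1])
E
```

```text
az 0.1 shift [ 0.    -0.     0.139] | at [ 0.5949 -0.0283  0.1873] yaw 0.038 tilt 0.0 q7 -1.68 grip 1.001 F 0.0 ft [-0.3 -0.3  0.8] t 17.7
[279.75621392 189.36792518]
[279.39849736 214.26957428]
```

View pics/z4.png

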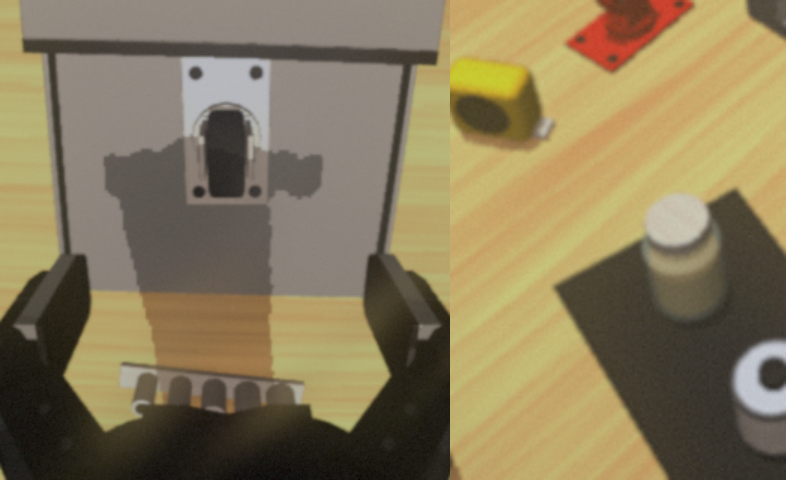

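Plate centre is seen at (281,187.5), within ~2 mm; jar and tin stand upright on the mat. Gripping the caster.

play_rows(plan=[0,0,0,0.001,0,0.05,1,0,0,0,0.001,0,0.09,1,0,0,0,0.001,0,0.12,1,0,0,0,0.001,0,0.139,1,0,0,0,0.001,0,0.139,1,0,0,0,0.001,0,0.139,0.2,0,0,0,0.001,0,0.139,0.2,0,0,0,0.001,0,0.139,0.2,0,0,0,0.001,0,0.139,0.2,0,0,0,0.001,0,0.139,0.2,0,0,0,0.001,0,0.139,0.2,0,0,0,0.001,0,0.139,0.2], squeeze=60)

```text
clock: 19.3
position: [0.5966, -0.0284, 0.0493]
ee_rot: [1.0, 0.017, 0.001, 0.0]
ft_force: [-1.3, 1.0, 5.4]
grip_width: 0.339
grasp_force: 60.6
```

```bash
python3 - <<'E'
from h import *
plan([.4866,-.328,.16],-.156)
_,m=load('w4.png');A=lambda x,y:(130+x/1.5,100+y/1.5)
P=np.array([onz(m,*A(*p),.011)[:2] for p in[(181,57),(269,60),(269,205),(187,203)]]);d=P[0]+P[1]-P[2]-P[3];print(P.mean(0),np.arctan2(d[1],d[0]))
E
```

```text
az 10.9 shift [-0.12   0.296 -0.111] | at [ 0.5966 -0.0284  0.0493] yaw 0.034 tilt 0.1 q7 -1.73 grip 0.339 F 60.6 ft [-1.3  1.   5.4] t 19.3
[ 0.59464544 -0.02930161] 0.057353522819046335
```

play_rows(plan=[0,0,0,0,0,-0.015,0.2,0,0,0,0,0,-0.05,0.2,0,0,0,0,0,-0.09,0.2,0,0,0,-0.02,0.05,-0.111,0.2,0,0,5,-0.04,0.1,-0.111,0.2,0,0,10,-0.06,0.15,-0.111,0.2,0,0,11,-0.08,0.2,-0.111,0.2,0,0,11,-0.1,0.25,-0.111,0.2,0,0,11,-0.118,0.296,-0.111,0.2,0,0,11,-0.118,0.296,-0.09,0.2,0,0,11,-0.118,0.296,-0.07,0.2,0,0,11,-0.118,0.296,-0.07,0.2,0,0,11,-0.118,0.296,-0.07,0.2])

```text
clock: 20.92
position: [0.4885, -0.3284, 0.1193]
ee_rot: [0.997, -0.079, 0.0, 0.0]
ft_force: [0.3, -0.2, -2.6]
grip_width: 0.337
grasp_force: 60.2
```

```bash
python3 - <<'E'
from h import *
plan([.488,-.328,.055],-.156)
im,m=snap('wrist','w5.png'); s,_=snap('side','s5.png')
cv2.imwrite('pics/z5.png',np.hstack([cv2.resize(im[80:380,130:430],(480,480)),cv2.resize(s[90:230,320:460],(320,320)).copy() if 0 else np.vstack([cv2.resize(s[90:230,320:460],(320,320)),np.zeros((160,320,3),np.uint8)])])[:,:,::-1])
E
```

```text
az -0.1 shift [-0.001 -0.     0.064] | at [ 0.4885 -0.3284  0.1193] yaw -0.158 tilt 0.0 q7 -1.29 grip 0.337 F 60.2 ft [ 0.3 -0.2 -2.6] t 20.925
```

View pics/z5.png

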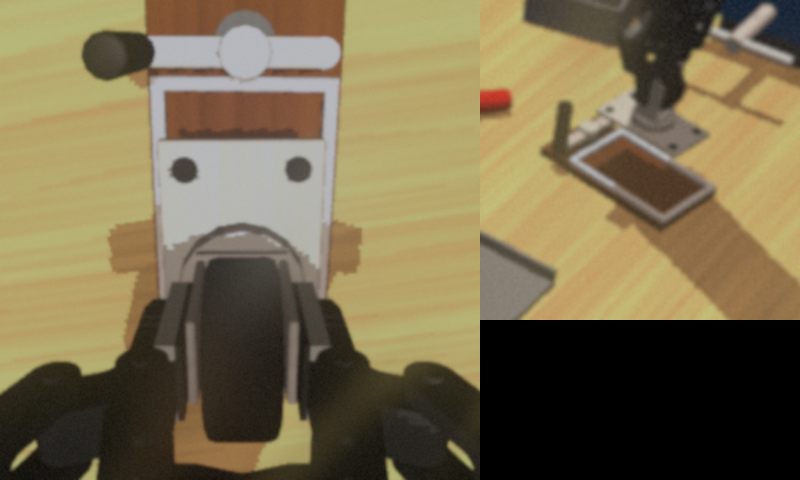

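Plate far corners at crop (160,141)/(322,140), fence outer corners (150,79)/(338,77), pivot (245,50); working out the offset.

```bash
python3 - <<'E'
from h import *
_,m=load('w5.png');A=lambda x,y:(130+x/1.6,80+y/1.6)
a=np.array([onz(m,*A(*p),.081)[:2] for p in[(160,141),(322,140)]])
f=np.array([onz(m,*A(*p),.015)[:2] for p in[(150,79),(338,77)]])
y=np.array([np.cos(-.156),np.sin(-.156)])
print('caster est',a.mean(0)-.05*y,a,'jig est',f.mean(0)-.063*y,f)
for q in(a,f):
    d=q[0]-q[1];print(np.arctan2(-d[0],d[1]),np.linalg.norm(d))
E
```

```text
caster est [ 0.48705158 -0.32873759] [[ 0.54046887 -0.31019813]
 [ 0.53241995 -0.36281385]] jig est [ 0.48907301 -0.3304056 ] [[ 0.55742059 -0.29900775]
 [ 0.54519536 -0.38137982]]
-0.15179878194535107 0.05322780105818058
-0.14733921740511255 0.08327433024724222
```

play_rows(plan=[0,0,0,0.001,0.001,0.02,0.2,0,0,0,0.002,0.001,0.04,0.2,0,0,0,0.002,0.001,0.055,0.2,0,0,0,0.002,0.001,0.06,0.2,0,0,0,0.002,0.001,0.063,0.2,0,0,0,0.002,0.001,0.065,0.2,0,0,0,0.002,0.001,0.066,0.2,0,0,0,0.002,0.001,0.066,0.2])

```text
clock: 22.02
position: [0.4903, -0.3298, 0.0533]
ee_rot: [0.997, -0.079, 0.0, 0.0]
ft_force: [-4.3, 2.3, 4.3]
grip_width: 0.344
grasp_force: 61.5
```

play_rows(plan=[0,0,0,0,0,0,0.7,0,0,0,0,0,0,0.7,0,0,0,0,0,0,0.7,0,0,0,0,0,0,0.7,0,0,0,0,0,-0.04,0.7,0,0,0,0,0,-0.08,0.7,0,0,0,0,0,-0.12,0.5,0,0,0,0,0,-0.12,0.5], squeeze=30)

```text
clock: 23.02
position: [0.4916, -0.3305, 0.1759]
ee_rot: [0.997, -0.079, 0.003, 0.002]
ft_force: [0.0, 0.0, -0.5]
grip_width: 0.501
grasp_force: 0.0
```

```bash
python3 - <<'E'
from h import *
_,m=load('w5.png');A=lambda x,y:(130+x/1.6,80+y/1.6)
p=onz(m,*A(104,55),.08);v=np.r_[.489,-.330]+.075*np.array([np.cos(-.152),np.sin(-.152)]);d=p[:2]-v
print('post',p,'pivot',v,'ang',np.arctan2(d[1],d[0])+.152,np.hypot(*d))
plan([p[0],p[1],.063],.62)
im,m=snap('wrist','w6.png');cv2.imwrite('pics/z6.png',im[60:400,:,::-1])
a=[-.152+t for t in(1.5,1.2,.9,.6,.3,.0,-.03)]
o=status.get_obs()
for t in a:print((v+.045*np.array([np.cos(t),np.sin(t)])).round(4))
E
```

```text
post [ 0.57021578 -0.29802712  0.08      ] pivot [ 0.56313527 -0.34135615] ang 1.5608152810756837 0.043903744807001176
az -44.6 shift [ 0.072 -0.045  0.113] | at [ 0.4916 -0.3305  0.1759] yaw -0.158 tilt 0.4 q7 -1.28 grip 0.501 F 0.0 ft [ 0.   0.  -0.5] t 23.025
[ 0.5731 -0.2975]
[ 0.5856 -0.3024]
[ 0.5961 -0.3107]
[ 0.6037 -0.3219]
[ 0.6076 -0.3347]
[ 0.6076 -0.3482]
[ 0.6074 -0.3495]
```

View pics/z6.png

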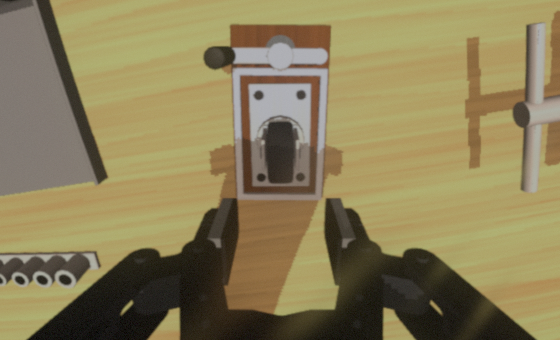

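The caster sits centred in the nest (plate (250–311, 85–190)). Moving above the post.

play_rows(plan=[0,0,-45,0.072,-0.045,0,0.5,0,0,-45,0.072,-0.045,0,0.5,0,0,-45,0.072,-0.045,0,0.5,0,0,-45,0.072,-0.045,0,0.5,0,0,-45,0.072,-0.045,0,0.5,0,0,-45,0.072,-0.045,0.05,0.5,0,0,-45,0.072,-0.045,0.09,0.5,0,0,-45,0.072,-0.045,0.113,0.5,0,0,-45,0.072,-0.045,0.113,0.5,0,0,-45,0.072,-0.045,0.113,0.1,0,0,-45,0.072,-0.045,0.113,0.1,0,0,-45,0.072,-0.045,0.113,0.1,0,0,-45,0.072,-0.045,0.113,0.1])

```text
clock: 24.7
position: [0.5689, -0.297, 0.0608]
ee_rot: [0.951, 0.308, 0.001, 0.001]
ft_force: [-0.6, -0.4, 6.8]
grip_width: 0.176
grasp_force: 29.8
```

```bash
python3 - <<'E'
from h import *
v=np.array([.563,-.341])
for t in(1.3,1.05,.8,.55,.3,.05,-.0):
    a=t-.152; print(t,end=' ');plan([*(v+.045*np.array([np.cos(a),np.sin(a)])),.063],.62)
E
```

```text
1.3 az 0.4 shift [ 0.008  0.01  -0.002] | at [ 0.5689 -0.297   0.0608] yaw 0.627 tilt 0.1 q7 -0.69 grip 0.176 F 29.8 ft [-0.6 -0.4  6.8] t 24.7
1.05 az 0.4 shift [ 0.013  0.02  -0.002] | at [ 0.5689 -0.297   0.0608] yaw 0.627 tilt 0.1 q7 -0.69 grip 0.176 F 29.8 ft [-0.6 -0.4  6.8] t 24.7
0.8 az 0.4 shift [ 0.014  0.031 -0.002] | at [ 0.5689 -0.297   0.0608] yaw 0.627 tilt 0.1 q7 -0.69 grip 0.176 F 29.8 ft [-0.6 -0.4  6.8] t 24.7
0.55 az 0.4 shift [ 0.013  0.042 -0.002] | at [ 0.5689 -0.297   0.0608] yaw 0.627 tilt 0.1 q7 -0.69 grip 0.176 F 29.8 ft [-0.6 -0.4  6.8] t 24.7
0.3 az 0.4 shift [ 0.009  0.053 -0.002] | at [ 0.5689 -0.297   0.0608] yaw 0.627 tilt 0.1 q7 -0.69 grip 0.176 F 29.8 ft [-0.6 -0.4  6.8] t 24.7
0.05 az 0.4 shift [ 0.003  0.062 -0.002] | at [ 0.5689 -0.297   0.0608] yaw 0.627 tilt 0.1 q7 -0.69 grip 0.176 F 29.8 ft [-0.6 -0.4  6.8] t 24.7
-0.0 az 0.4 shift [ 0.001  0.064 -0.002] | at [ 0.5689 -0.297   0.0608] yaw 0.627 tilt 0.1 q7 -0.69 grip 0.176 F 29.8 ft [-0.6 -0.4  6.8] t 24.7
```

play_rows(plan=[0,0,0,0.005,0.005,0,0.1,0,0,0,0.008,0.01,0,0.1,0,0,0,0.011,0.015,0,0.1,0,0,0,0.013,0.02,0,0.1,0,0,0,0.014,0.026,0,0.1,0,0,0,0.014,0.031,0,0.1,0,0,0,0.014,0.036,0,0.1,0,0,0,0.013,0.042,0,0.1,0,0,0,0.011,0.048,0,0.1,0,0,0,0.009,0.053,0,0.1,0,0,0,0.006,0.058,0,0.1,0,0,0,0.003,0.062,0,0.1,0,0,0,0.002,0.063,0,0.1,0,0,0,0.001,0.064,0,0.1,0,0,0,0.001,0.064,0,0.1])

```text
clock: 26.58
position: [0.6084, -0.3445, 0.0606]
ee_rot: [0.951, 0.31, 0.002, -0.001]
ft_force: [1.4, 9.3, 7.0]
grip_width: 0.176
grasp_force: 30.3
```

play_rows(plan=[0,0,0,0,0,0,0.5,0,0,0,0,0,0,0.5,0,0,0,0,0,0,0.5,0,0,0,0,0,-0.04,0.5,0,0,0,0,0,-0.08,0.5,0,0,0,-0.08,0,-0.12,0.5,0,0,0,-0.14,0,-0.12,0.5,0,0,0,-0.14,0,-0.12,0.5,0,0,0,-0.14,0,-0.12,0.5])

```text
clock: 27.7
position: [0.4916, -0.4317, 0.1796]
ee_rot: [0.952, 0.307, -0.0, 0.0]
ft_force: [0.3, 1.0, -0.8]
grip_width: 0.502
grasp_force: 0.0
```

```bash
python3 - <<'E'
from h import *
plan([.520,.3088,.16],1.57)
im,m=snap('wrist','w7.png');cv2.imwrite('pics/z7.png',im[:,:,::-1])
E
```

```text
az -54.2 shift [ 0.456 -0.584  0.019] | at [ 0.4916 -0.4317  0.1796] yaw 0.624 tilt 0.1 q7 -0.41 grip 0.502 F 0.0 ft [ 0.3  1.  -0.8] t 27.7
```

View pics/z7.png

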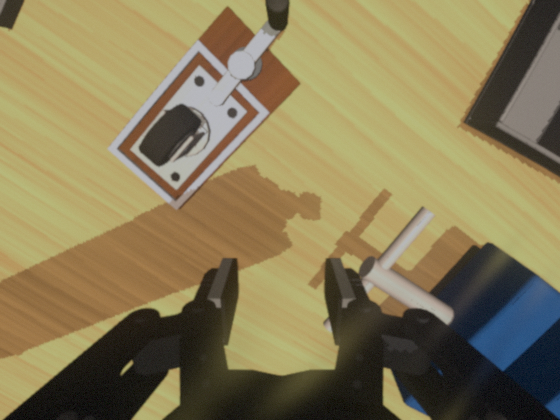

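Arm line (221,97)–(275,30) runs parallel to the jig within ~2°, over the plate, against its stop: closed. Back to the jar.

play_rows(plan=[0,0,-54,0.456,-0.584,-0.02,1,0,0,-54,0.456,-0.584,-0.02,1,0,0,-54,0.456,-0.584,-0.02,1,0,0,-54,0.456,-0.584,-0.02,1,0,0,-54,0.456,-0.584,-0.02,1,0,0,-54,0.456,-0.584,-0.02,1,0,0,-54,0.456,-0.584,-0.02,1,0,0,-54,0.456,-0.584,-0.02,1,0,0,-54,0.456,-0.584,-0.02,1,0,0,-54,0.456,-0.584,-0.02,1,0,0,-54,0.456,-0.584,-0.02,1,0,0,-54,0.456,-0.584,-0.02,1,0,0,-54,0.456,-0.584,-0.02,1,0,0,-54,0.456,-0.584,-0.02,1,0,0,-54,0.456,-0.584,-0.02,1,0,0,-54,0.456,-0.584,-0.02,1,0,0,-54,0.456,-0.584,-0.02,1,0,0,-54,0.456,-0.584,-0.02,1,0,0,-54,0.456,-0.584,-0.02,1])

```text
clock: 30.12
position: [0.5195, 0.3104, 0.1993]
ee_rot: [0.707, 0.707, 0.0, 0.0]
ft_force: [-0.3, 0.4, -0.0]
grip_width: 0.997
grasp_force: 0.0
```

```bash
python3 - <<'E'
from h import *
plan([.520,.3088,.044],1.57)
im,m=snap('wrist','w8.png');cv2.imwrite('pics/z8.png',im[:,:,::-1])
print(proj(m,[.520,.3088,.088]),proj(m,[.404,.337,.064]))
E
```

```text
az -0.0 shift [-0.002  0.001  0.155] | at [0.5195 0.3104 0.1993] yaw 1.570 tilt 0.0 q7 -0.86 grip 0.997 F 0.0 ft [-0.3  0.4 -0. ] t 30.125
[281.06842173 210.97498252] [143.20958838 170.22032306]
```

View pics/z8.png

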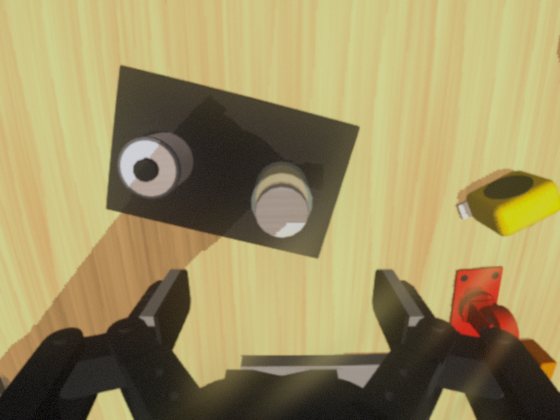

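Jar lid at (281,212) and tin cap at (146,169), both as predicted. Grip the jar.

play_rows(plan=[0,0,0,-0.001,0.001,0.05,1,0,0,0,-0.001,0.001,0.09,1,0,0,0,-0.001,0.001,0.13,1,0,0,0,-0.001,0.001,0.155,1,0,0,0,-0.001,0.001,0.155,1,0,0,0,-0.001,0.001,0.155,0.5,0,0,0,-0.001,0.001,0.155,0.5,0,0,0,-0.001,0.001,0.155,0.5,0,0,0,-0.001,0.001,0.155,0.5,0,0,0,-0.001,0.001,0.155,0.5], squeeze=40)

```text
clock: 31.42
position: [0.521, 0.3101, 0.0461]
ee_rot: [0.707, 0.707, 0.001, 0.0]
ft_force: [-2.4, -0.6, 6.6]
grip_width: 0.618
grasp_force: 41.4
```

```bash
python3 - <<'E'
from h import *
plan([.568,.0345,.0462],1.57)
E
```

```text
az -0.0 shift [-0.276  0.047 -0.   ] | at [0.521  0.3101 0.0461] yaw 1.570 tilt 0.1 q7 -0.95 grip 0.618 F 41.4 ft [-2.4 -0.6  6.6] t 31.425
```

play_rows(plan=[0,0,0,0,0,-0.02,0.5,0,0,0,0,0,-0.06,0.5,0,0,0,0,0,-0.1,0.5,0,0,0,-0.04,0.007,-0.115,0.5,0,0,0,-0.09,0.015,-0.115,0.5,0,0,0,-0.14,0.024,-0.115,0.5,0,0,0,-0.19,0.033,-0.115,0.5,0,0,0,-0.24,0.041,-0.115,0.5,0,0,0,-0.276,0.047,-0.1,0.5,0,0,0,-0.276,0.047,-0.07,0.5,0,0,0,-0.276,0.047,-0.035,0.5,0,0,0,-0.276,0.047,-0.015,0.5,0,0,0,-0.276,0.047,-0.008,0.5,0,0,0,-0.276,0.047,-0.005,0.5,0,0,0,-0.276,0.047,-0.003,0.5,0,0,0,-0.276,0.047,-0.003,0.5])

```text
clock: 33.42
position: [0.5679, 0.0336, 0.0482]
ee_rot: [0.707, 0.707, 0.001, 0.001]
ft_force: [0.3, 0.5, 0.6]
grip_width: 0.62
grasp_force: 43.3
```

play_rows(plan=[0,0,0,0,0,0,1,0,0,0,0,0,0,1,0,0,0,0,0,0,1,0,0,0,0,0,0,1,0,0,0,0,0,-0.03,1,0,0,0,0,0,-0.08,1,0,0,0,0.01,-0.005,-0.13,1,0,0,0,0.303,-0.164,-0.125,1,0,0,0,0.303,-0.164,-0.125,1,0,0,0,0.303,-0.164,-0.125,1,0,0,0,0.303,-0.164,-0.125,1,0,0,0,0.303,-0.164,-0.125,1,0,0,0,0.303,-0.164,-0.125,1,0,0,0,0.303,-0.164,-0.125,1,0,0,0,0.303,-0.164,-0.125,1,0,0,0,0.303,-0.164,-0.125,1,0,0,0,0.303,-0.164,-0.125,1])

```text
clock: 35.55
position: [0.4041, 0.3358, 0.1723]
ee_rot: [0.708, 0.706, -0.0, 0.0]
ft_force: [-0.5, 0.5, -0.0]
grip_width: 1.002
grasp_force: 0.0
```

```bash
python3 - <<'E'
from h import *
plan([.404,.337,.033],1.57)
im,m=snap('wrist','w9.png');c=im[:300]
g=cv2.cvtColor(im,cv2.COLOR_RGB2GRAY);u,v=proj(m,[.404,.337,.064]);print(u,v)
h=cv2.HoughCircles(cv2.medianBlur(g,3),cv2.HOUGH_GRADIENT,1,20,param1=100,param2=20,minRadius=20,maxRadius=45)
print([q.round() for q in h[0] if np.hypot(q[0]-u,q[1]-v)<60])
E
```

```text
az -0.1 shift [ 0.001 -0.     0.139] | at [0.4041 0.3358 0.1723] yaw 1.568 tilt 0.0 q7 -0.99 grip 1.002 F 0.0 ft [-0.5  0.5 -0. ] t 35.55
280.26942469233734 208.77128318420276
[array([280., 202.,  32.], dtype=float32)]
```

play_rows(plan=[0,0,0,0.002,0,0.05,1,0,0,0,0.002,0,0.09,1,0,0,0,0.002,0,0.12,1,0,0,0,0.002,0,0.137,1,0,0,0,0.002,0,0.137,1,0,0,0,0.002,0,0.137,0.5,0,0,0,0.002,0,0.137,0.5,0,0,0,0.002,0,0.137,0.5,0,0,0,0.002,0,0.137,0.5,0,0,0,0.002,0,0.137,0.5])

```text
clock: 36.85
position: [0.404, 0.339, 0.0366]
ee_rot: [0.707, 0.707, 0.001, 0.0]
ft_force: [-1.7, -1.0, 6.4]
grip_width: 0.618
grasp_force: 41.1
```

```bash
python3 - <<'E'
from h import *
plan([.5727,-.0916,.0348],1.57)
E
```

```text
az -0.0 shift [-0.43   0.169  0.002] | at [0.404  0.339  0.0366] yaw 1.570 tilt 0.1 q7 -1.14 grip 0.618 F 41.1 ft [-1.7 -1.   6.4] t 36.85
```

play_rows(plan=[0,0,0,0,0,-0.02,0.5,0,0,0,0,0,-0.06,0.5,0,0,0,0,0,-0.11,0.5,0,0,0,-0.05,0.02,-0.14,0.5,0,0,0,-0.1,0.04,-0.14,0.5,0,0,0,-0.15,0.06,-0.14,0.5,0,0,0,-0.2,0.08,-0.14,0.5,0,0,0,-0.25,0.1,-0.14,0.5,0,0,0,-0.3,0.12,-0.14,0.5,0,0,0,-0.35,0.14,-0.14,0.5,0,0,0,-0.4,0.16,-0.14,0.5,0,0,0,-0.43,0.169,-0.12,0.5,0,0,0,-0.43,0.169,-0.075,0.5,0,0,0,-0.43,0.169,-0.035,0.5,0,0,0,-0.43,0.169,-0.015,0.5,0,0,0,-0.43,0.169,-0.008,0.5,0,0,0,-0.43,0.169,-0.005,0.5,0,0,0,-0.43,0.169,-0.003,0.5,0,0,0,-0.43,0.169,-0.003,0.5])

```text
clock: 39.22
position: [0.5725, -0.0916, 0.039]
ee_rot: [0.707, 0.707, 0.0, 0.001]
ft_force: [-0.8, -0.0, -1.4]
grip_width: 0.622
grasp_force: 42.6
```

Nearly touching, so down another half millimetre, release, rise and back off.

play_rows(plan=[0,0,0,0,0,0.0007,0.5,0,0,0,0,0,0.0007,0.5,0,0,0,0,0,0.0007,1,0,0,0,0,0,0.0007,1,0,0,0,0,0,0.0007,1,0,0,0,0,0,0.0007,1,0,0,0,0,0,-0.03,1,0,0,0,0,0,-0.08,1,0,0,0,0,0,-0.13,1,0,0,0,-0.05,-0.02,-0.18,1,0,0,0,-0.1,-0.05,-0.2,1,0,0,0,-0.15,-0.08,-0.2,1,0,0,0,-0.2,-0.1,-0.2,1,0,0,0,-0.25,-0.12,-0.2,1,0,0,0,-0.3,-0.14,-0.2,1,0,0,0,-0.35,-0.16,-0.2,1,0,0,0,-0.38,-0.18,-0.2,1,0,0,0,-0.38,-0.18,-0.2,1])

```text
clock: 41.48
position: [0.3891, -0.4743, 0.2377]
ee_rot: [0.709, 0.705, -0.0, -0.0]
ft_force: [0.1, 1.1, -0.7]
grip_width: 0.998
grasp_force: 0.0
```

```bash
python3 - <<'E'
from h import *
im,m=snap('top','t9.png');s,_=snap('side','s9.png');t0,_=load('top0.png')
f=lambda i:cv2.resize(i[130:250,240:360],(360,360),interpolation=cv2.INTER_CUBIC)
g=cv2.resize(im[170:280,395:485],(295,360)); a=np.hstack([f(t0),f(im)]);b=np.hstack([cv2.resize(s[100:250,200:440],(384,240)),cv2.resize(im[170:280,395:475],(336,240))])
cv2.imwrite('pics/z9.png',np.vstack([a,b])[:,:,::-1]); plan([.5,0,.3],1.57)
E
```

```text
az 0.0 shift [ 0.471  0.108 -0.062] | at [ 0.3921 -0.4709  0.2382] yaw 1.570 tilt 0.0 q7 0.66 grip 1.002 F 0.0 ft [ 1.3 -0.5  0.1] t 41.575
```

View pics/z9.png

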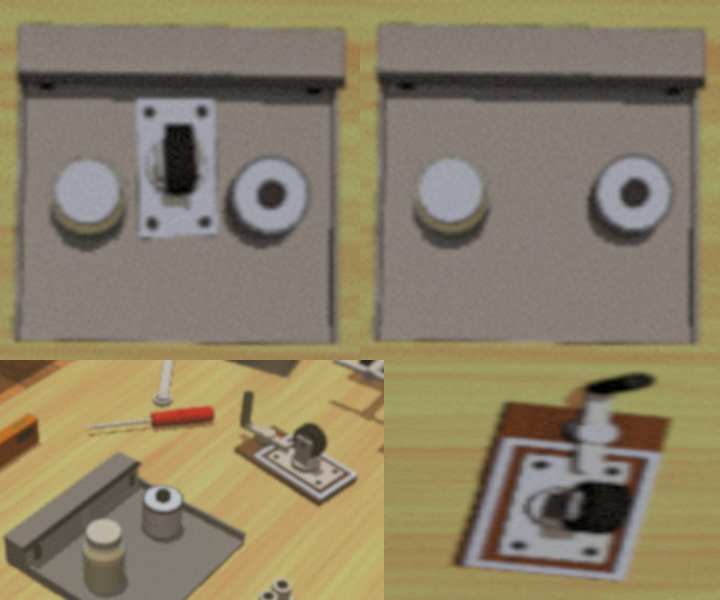

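Final view: jar and tin are within ~2 mm of their start positions, the caster is flat in the nest under the closed arm, and the rail hasn't been touched. Handing in.

```bash
python3 -c "
from h import *
print(manip.hand_in())"
```

```text
the job is handed in; nothing more can be done
None
```

I handed the job in at about 42 s: caster in the jig's nest with the clamp arm closed over its plate, jar and tin back within about 2 mm of where they stood, and everything released. The clamp angle is estimated at 0.04–0.1 rad against the 0.2 limit, and the hand-in returned no verdict.

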